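# Pull out both supports and fold down the writing flap

### The job

Open the small counter desk for writing: first pull both slide-out supports out, each as far as it will go until you feel its stop, then swing the flap forward and down onto them. Lower the flap gently, press it down at the middle until you feel it bearing on both supports and lying level, and let go; do not wrench anything, and leave the things standing on and around the desk where they are.

Things in the scene. Friction and masses are not known exactly. Their poses are not given: they have to be found in the camera images.
- desk: Plywood slope-front counter desk, fixed, 240 mm wide (y), 180 mm deep (x), 165 mm high. Origin: on the table under the middle of its front edge; x points to the desk's back (away from the robot), y to its left, z up. Its top board spans x 58 to 180 mm, top face at height 165 mm. The flap hinge runs along y at x = 0, height 81 mm.
- flap_edge (a point): Middle of the flap's free edge. Flap: board 214 mm wide, 12 mm thick, reaching 125 mm from the hinge axis (at mid-thickness) to here. Shut, it leans 25 degrees back from upright, its free edge about 29 mm above the desk's top board, with open room behind the edge for a finger. z points from hinge to edge, x is the inner (writing) face's normal, y runs along the hinge.
- flap_angle (a joint): Flap angle (rad): 0 shut (25 degrees back from upright), 0.436 upright, 2.007 level on the supports. Starts within 0.12 of shut. A stiff friction hinge (0.4 N m) holds it at any angle: it neither falls nor settles by itself. If a support is not pulled out beyond its edge, the flap meets that support's upturned end and cannot lie level.
- support_a_out (a joint): How far support a is pulled out (m) towards the desk's -x; 0 fully in, starts 0 to 25 mm out. Its end stop, somewhere from 80 to 115 mm (not the same for the two supports), is felt as sudden hard resistance; sliding takes about 3 to 4 N and it stays where left.
- support_b_out (a joint): As joint support_a_out, for support b. Either support may be on the left or on the right.
- support_a: Support a's runner: a wooden bar 24 mm wide, flat top 75 mm above the table, centred 80 mm left or right of the desk's middle, with an upturned dark front end. Axes as the desk's. Origin: on the table under the runner's middle line, at the desk's front edge when fully in; it moves with the runner.
- support_a_tab (a point): Middle of the top edge of support a's upturned front end, 110 mm above the table. That end is a plate 12 mm thick (x), 46 mm wide (y), standing 35 mm above the runner; behind it is a clear gap of 50 mm or more to the flap's foot, in which a finger can hook. Axes as the desk's.
- support_b: Support b's moving runner, made exactly as support a's.
- support_b_tab (a point): Middle of the top edge of support b's upturned front end, as point support_a_tab.
- tin_mid (a point): Centre of a small round tin (54 mm wide, 21 mm high) standing on the desk's top board near its back right corner. Leave it.
- soap_mid (a point): Centre of a wrapped soap bar (53x78x25 mm) lying on the table in front of the desk, between and below the supports. Leave it.
- bottle_mid (a point): Middle (80 mm up) of a pump bottle, 167 mm high, 51 mm wide, to the left of the desk. Leave it.
- balm_mid (a point): Centre of a small round tin (54 mm wide, 21 mm high) on the table at the right. Leave it.
- flap: The flap itself (see point flap_edge). Origin: middle of the hinge axis; axes as those of point flap_edge.

How it is judged:
On the way, in this order (a step that is already met when the one before it is completed fails the run):
1. both supports are pulled out to their stops while the flap is still up (value of joint support_a_out above 0.083 m and value of joint support_b_out above 0.105 m and value of joint flap_angle below 1.2 rad), for 0.1 s.
2. the flap is pressed down so that it bears on both supports, each with more than 1 N (value of joint flap_angle above 1.95 rad and contact force between flap and support_a above 1 N and contact force between flap and support_b above 1 N), for 0.1 s.
At the end, for the whole second after the job is handed in: The flap lies level on the supports (within 0.04 rad) and both supports are still out to within 5 mm of their stops (support a's stop is at 88 mm, support b's at 110 mm) (value of joint flap_angle between 1.967 and 2.047 rad and value of joint support_a_out above 0.083 m and value of joint support_b_out above 0.105 m); the robot touches nothing.
It fails at once if the flap is swung or dropped faster than 2.5 rad/s (velocity of joint flap_angle above 2.5 rad/s or velocity of joint flap_angle below -2.5 rad/s).
It fails at once if a support is wrenched against its stop or elsewhere with more than 60 N (contact force between any of the arm, the fingers and support_a above 60 N or contact force between any of the arm, the fingers and support_b above 60 N).
It fails at once if the flap is pushed with more than 60 N (contact force between any of the arm, the fingers and flap above 60 N).
It fails at once if a thing on or around the desk is moved by more than 20 mm (distance of any of tin_mid, soap_mid, bottle_mid, balm_mid from where it was at the start of the episode above 0.02 m).
It also fails if it takes over 67 s, if anything falls off the work surface, if the arm or the gripper's body presses on something with over 40 N, if the wrist force passes 120 N, or if a joint passes its speed limit or range.

### The arm

A 6-joint arm with a two-finger parallel gripper is mounted at the origin on a cart in front of the work surface, level with it; the furniture and walls round the work are solid. World frame = base frame: x ahead of the robot, y to its left, z up, the work surface at z = 0. Lengths are in m, angles in rad, forces in N, time in s.
With the tool pointing down it reaches from about 0.35 to 0.95 m from the base axis. Payload 17.4 kg.
Tool frame: the origin (TCP) lies midway between the tips of the shut fingers; the grasp point (between the pads) lies 19 mm behind it; z points along the fingers, x is the direction in which the jaws open and shut, and the axes are right-handed (so a half turn about z gives the same grasp; the last joint's range is limited). The gripper opens to 93 mm and grips with 3 to 60 N. Pads are 15 mm wide; open, the fingers measure 128 mm over their backs; the gripper's body (75 mm by 188 mm) begins 65 mm behind the grasp point.
Start: joints at [1.273, 0.116, 1.442, -0, 1.584, -0.038], TCP at [0.173, 0.652, 0.219] pointing down, gripper open.
Joint ranges: [-2.83, 2.83], [-0.83, 2.19], [0.07, 2.5], [-1.14, 4.28], [0.01, 3], [-2.97, 2.97]. Speed limits (rad/s): [1.89, 1.89, 2.22, 3.14, 3.14, 3.14].

### API

Orientations are given as a rotation vector (axis times angle).
In Python, from rig import manip gives the robot as it stands.
- The arm moves only by the shell command python3 -m crank 'ROWS' [OPENING] [FORCE]. ROWS is JSON, a list of rows, each an object with "offset": the shift along the tool's x, y, z in units of 60 mm (1.0 is 60 mm), a list of three; "angular": the turn, a rotation vector about the tool's x, y, z in units of 6 degrees (1.0 is 6 degrees), a list of three. A call has 1 to 20 rows; each row shifts and turns the pose as measured when the row begins, along the tool's axes as they then stand; what a row does not reach is not made up. A row lasts 1/8 s, in which the tool goes at most 62.5 mm and 10.7 degrees, less where a joint would pass 70% of its speed; a pose out of reach is approached as far as the arm can. A call is refused whole if a number of a shift passes 1 or a number of a turn 1, either way. A call with a gripper value outside its range is refused whole. OPENING is the closure in counts, from 0 (fully open) to 255 (shut), set as the call begins (- or left out, the last holds). The fingers move at their own pace and stop on an object; FORCE is the grip in N (left out, the last holds). Time passes only in rows, so rows that do not move let the fingers close. It gives the time, the measured TCP pose, the force and the opening at its end, in the units of the state.
- manip.sense(): the state, without advancing time (a new reading comes with each control period).
- manip.capture(name): name is "side" or "top"; returns a dict with "img" (480x640x3 uint8, red, green, blue), "fx", "fy", "cx", "cy" (pixels), "rvec" (rotation vector, rad) and "tvec" (3), from world to camera coordinates, as OpenCV has them. Camera axes: x right, y down, z forward; pixel columns grow to the right and rows downward; lengths in m; the calibration is good to about 2 mm. A picture is of the moment at which its call begins. There is no depth.
- manip.job_done(): hands the job in, once; it reports no verdict.
Trained networks look in the newest picture that a camera, given by its name, has taken for a name from the list of things; names that differ only in an ending like _2 or _b are one class to them, and where a whole thing is asked for, a point or a joint stands for the part that bears it (a point fixed in the world has none). Each returns a list of dicts, best first, with "conf" (0 to 1); they miss things now and then, are a little off and sometimes report something else, mostly with a low value. They report only what shows in the picture. A call takes as long as a camera call.
- manip.regions_of(camera, target): "pixels" (480x640 bool, what is visible of it).
- manip.pinpoint(camera, target): "position" ([x, y, z] in m, in world coordinates, good to about 4 mm: a listed point, or the origin of a listed thing).
The state is a dict: "time_s": time; "qpos": joint angles; "qd": joint speeds; "tau": joint torques, N m; "eef_pos": TCP position; "orientation": TCP orientation; "force": force on the tool from outside, world axes, zero at the start; "moment": the same for the moment, N m; "width": finger opening in m.
Only numpy, scipy, OpenCV 4.12 (cv2) and the standard library are available. Lean on these libraries where they do the work, as an engineer would, in place of code of your own. Each camera call takes 0.05 s, during which the arm holds its last target. There are 200 camera calls.

## Working session

There is one attempt and no reset: what is moved stays moved. The work goes in short steps, Python scripts to look and compute and a shell command to move; the robot and the scene stay as the last step left them, time stands still between calls to the robot, and variables do not carry over. Pictures are saved under pics/ and viewed, on a budget of 10 in all, crops included, one or two more only if the job needs it, and the job is handed in when it is done.

```bash
ls; mkdir -p pics
python3 - <<'E'
from rig import manip
import cv2,numpy as np
ims=[]
for c in("side","top"):
    d=manip.capture(c);ims.append(d["img"]);
    R=cv2.Rodrigues(np.array(d["rvec"]))[0];print(c,"cam at",-R.T@np.array(d["tvec"]))
    cv2.imwrite(f"pics/{c}0.png",d["img"][:,:,::-1])
    for t in["desk","flap_edge","flap","support_a_tab","support_b_tab","support_a","tin_mid","soap_mid","bottle_mid","balm_mid"]:
        print(c,t,[(np.round(p["position"],3).tolist(),round(p["conf"],2)) for p in manip.pinpoint(c,t)][:4])
print(manip.sense())
E
```

```text
pics
side cam at [-0.00343572 -0.91934212  0.89725346]
side desk [([0.609, -0.08, 0.003], 0.92)]
side flap_edge [([0.664, -0.086, 0.193], 0.87)]
side flap [([0.528, -0.079, 0.01], 0.72), ([0.612, -0.085, 0.081], 0.66)]
side support_a_tab [([0.555, 0.004, 0.106], 0.61), ([0.61, -0.082, 0.002], 0.4)]
side support_b_tab [([0.539, -0.157, 0.109], 0.74)]
side support_a [([0.607, 0.001, 0.001], 0.97), ([0.594, -0.16, -0.0], 0.86)]
side tin_mid [([0.749, -0.17, 0.178], 0.69)]
side soap_mid [([0.524, -0.082, 0.01], 0.74)]
side bottle_mid [([0.685, 0.338, 0.077], 0.72)]
side balm_mid []
top cam at [ 0.3708057  -0.0227502   1.62835285]
top desk [([0.608, -0.083, -0.001], 0.96)]
top flap_edge [([0.664, -0.081, 0.196], 0.73)]
top flap [([0.609, -0.082, 0.083], 0.88)]
top support_a_tab [([0.598, -0.161, -0.001], 0.55), ([0.552, 0.007, 0.109], 0.52)]
top support_b_tab [([0.534, -0.158, 0.109], 0.85), ([0.608, -0.08, -0.003], 0.52)]
top support_a [([0.609, -0.004, 0.004], 0.6), ([0.597, -0.161, -0.001], 0.52)]
top tin_mid [([0.597, -0.159, 0.0], 0.71), ([0.752, -0.173, 0.18], 0.64), ([0.558, 0.004, 0.111], 0.27)]
top soap_mid []
top bottle_mid [([0.683, 0.346, 0.077], 0.69)]
top balm_mid [([0.488, -0.403, 0.013], 0.77), ([0.75, -0.169, 0.18], 0.56)]
{'time_s': 1.1, 'qpos': array([ 1.27319713e+00,  1.15998767e-01,  1.44158629e+00, -1.80039635e-05,
        1.58401157e+00, -3.78194087e-02]), 'qd': array([-0.00200226,  0.00029299,  0.00088407,  0.00115771, -0.0008072 ,
        0.00011162]), 'tau': array([-8.00403977e-04, -7.21037865e+01, -6.22745490e+01,  7.79955438e-02,
        1.85733929e-02, -6.43086011e-07]), 'eef_pos': array([0.17341427, 0.65235087, 0.21865549]), 'orientation': array([2.49044731e+00, 1.91498563e+00, 1.12919802e-05]), 'force': array([-0.30158567,  0.39857914,  0.34676173]), 'moment': array([ 0.08756312,  0.02340395, -0.04070913]), 'width': 0.09286594180881744}
```

View pics/side0.png

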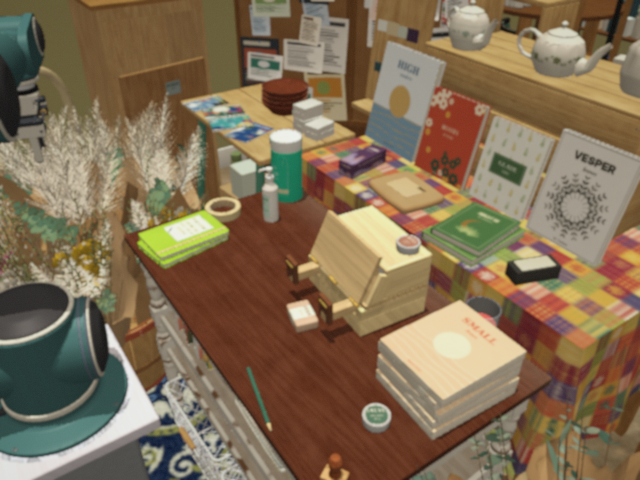

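View pics/top0.png

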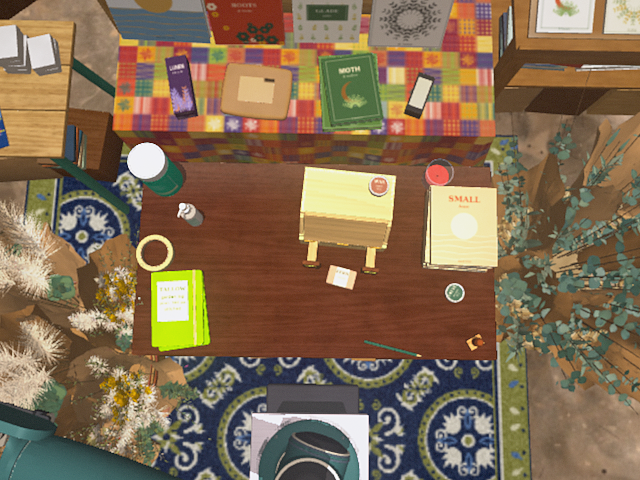

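The side view shows the desk at about (370,270), with its tabs at (292,268) and (326,310). The top view puts the tabs at (311,264) and (371,269), which agrees with the networks' positions. The desk is yawed by about -2.5°. I'll write a helper and start moving.

```bash
cat > h.py <<'E'
from rig import manip
import numpy as np, cv2, sys
from scipy.spatial.transform import Rotation as Ro
def to(p,yaw=-2.5):
    """tool-frame shift (units 60mm) and turn (units 6deg) to world point p, tool down, tool x along desk y"""
    s=manip.sense(); R=Ro.from_rotvec(s["orientation"])
    G=Ro.from_euler("z",yaw,degrees=True)*Ro.from_matrix(np.array([[0,1,0],[1,0,0],[0,0,-1]]).T)
    print("t",round(s["time_s"],2),"pos",np.round(s["eef_pos"],4),"F",np.round(s["force"],1))
    print("shift",np.round(R.inv().apply(np.array(p)-s["eef_pos"])/.06,2),"turn",np.round((R.inv()*G).as_rotvec(degrees=True)/6,2))
if __name__=="__main__": to([float(a) for a in sys.argv[1:4]])
E
python3 - <<'E'
from rig import manip
import cv2,numpy as np
d=manip.capture("top");R=cv2.Rodrigues(np.array(d["rvec"]))[0];t=np.array(d["tvec"]);K=np.array([[d["fx"],0,d["cx"]],[0,d["fy"],d["cy"]],[0,0,1]])
# yaw fit: reproject desk top board outline rect for yaw; compare back edge fit
m=manip.regions_of("top","desk")[0]["pixels"]
cols=np.where(m.any(0))[0];cols=cols[8:-8];rows=np.array([np.where(m[:,c])[0][0] for c in cols])
def w(u,v,z):
    r=R.T@np.linalg.inv(K)@[u,v,1];c=-R.T@t;return c+r*(z-c[2])/r[2]
P=np.array([w(u,v,.165) for u,v in zip(cols,rows)])
k=np.polyfit(P[:,1],P[:,0],1);print("back edge slope deg",np.degrees(np.arctan(k[0])),P[0],P[-1],np.abs(P[:,0]-np.polyval(k,P[:,1])).max())
E
python3 -m crank '[{"offset":[0,0,-0.5],"angular":[0,0,-1]},{"offset":[0,0,-0.3],"angular":[0,0,-1]},{"offset":[-0.8,0.55,0],"angular":[0,0,0]},{"offset":[-0.8,0.55,0],"angular":[0,0,0]},{"offset":[-0.8,0.55,0],"angular":[0,0,0]},{"offset":[-0.8,0.55,0],"angular":[0,0,0]},{"offset":[-0.8,0.55,0],"angular":[0,0,0]},{"offset":[-0.8,0.55,0],"angular":[0,0,0]},{"offset":[-0.8,0.55,0],"angular":[0,0,0]},{"offset":[-0.8,0.55,0],"angular":[0,0,0]},{"offset":[-0.8,0.55,0],"angular":[0,0,0]}]' 255 30
python3 h.py 0.578 0.004 0.22
```

```text
back edge slope deg 10.122615341666846 [0.80341912 0.0166259  0.165     ] [ 0.78224473 -0.19424388  0.165     ] 0.04852188275381375
time_s: 2.58
eef_pos: [0.4571, 0.1968, 0.2686]
orientation: [2.261, 2.179, 0.004]
force: [1.2, 0.6, -0.5]
width: 0.0004
t 2.58 pos [0.4571 0.1968 0.2686] F [ 1.2  0.6 -0.5]
shift [-3.14  2.13  0.81] turn [ 0.03 -0.01  0.06]
```

```bash
python3 -m crank '[{"offset":[-0.8,0.53,0],"angular":[0,0,0]},{"offset":[-0.8,0.53,0],"angular":[0,0,0]},{"offset":[-0.8,0.53,0],"angular":[0,0,0]},{"offset":[-0.7,0.5,0.3],"angular":[0,0,0]},{"offset":[0,0,0],"angular":[0,0,0]}]'
python3 - <<'E'
from h import *
from scipy.stats import theilslopes
d=manip.capture("top");R=cv2.Rodrigues(np.array(d["rvec"]))[0];t=np.array(d["tvec"]);K=np.array([[d["fx"],0,d["cx"]],[0,d["fy"],d["cy"]],[0,0,1]])
m=manip.regions_of("top","desk")[0]["pixels"]
cols=np.where(m.any(0))[0];cols=cols[8:-8];rows=np.array([np.where(m[:,c])[0][0] for c in cols])
def w(u,v,z):
    r=R.T@np.linalg.inv(K)@[u,v,1];c=-R.T@t;return c+r*(z-c[2])/r[2]
P=np.array([w(u,v,.165) for u,v in zip(cols,rows)])
print("yaw",-np.degrees(np.arctan(theilslopes(P[:,0],P[:,1])[0])))
d=manip.capture("side");cv2.imwrite("pics/s1.png",d["img"][180:360,240:460,::-1].repeat(3,0).repeat(3,1))
for t in("support_a_tab","support_b_tab"):print([(np.round(p["position"],3).tolist(),round(p["conf"],2)) for p in manip.pinpoint("side",t)])
to([.578,.004,.12])
E
```

```text
time_s: 3.2
eef_pos: [0.5794, -0.0043, 0.251]
orientation: [2.265, 2.173, 0.006]
force: [-0.8, -0.8, -0.2]
width: 0.0007
yaw -4.467664214681979
[([0.552, 0.001, 0.106], 0.92)]
[([0.526, -0.08, 0.012], 0.73), ([0.542, -0.153, 0.11], 0.67)]
t 3.45 pos [ 0.5786 -0.0006  0.2539] F [ 0.6  0.2 -0.2]
shift [ 0.07 -0.03  2.23] turn [ 0.09 -0.01  0.06]
```

View pics/s1.png

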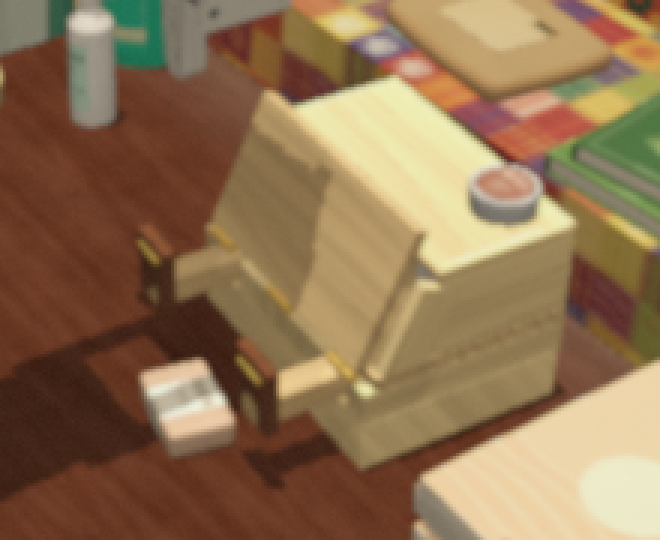

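The crop shows the fingertip at crop (185,35), above and just behind the left tab at (150,250), with the gap behind the tab clear. I'll lower the finger into it.

```bash
python3 -m crank '[{"offset":[0.07,-0.01,0.7],"angular":[0.09,0,0.25]},{"offset":[0,0,0.7],"angular":[0,0,0]},{"offset":[0,0,0.5],"angular":[0,0,0]},{"offset":[0,0,0.4],"angular":[0,0,0]},{"offset":[0,0,0.3],"angular":[0,0,0]},{"offset":[0,0,0.1],"angular":[0,0,0]}]'
python3 h.py 0.578 0.004 0.09
```

```text
time_s: 4.2
eef_pos: [0.5785, 0.01, 0.0922]
orientation: [2.279, 2.156, 0.011]
force: [0.2, -0.8, 0.2]
width: 0.0003
t 4.2 pos [0.5785 0.01   0.0922] F [ 0.2 -0.8  0.2]
shift [-0.1  -0.    0.04] turn [ 0.07 -0.02 -0.11]
```

```bash
python3 -m crank '[{"offset":[0,-0.1,0],"angular":[0,0,0]},{"offset":[0,-0.1,0],"angular":[0,0,0]},{"offset":[0,-0.1,0],"angular":[0,0,0]},{"offset":[0,-0.1,0],"angular":[0,0,0]},{"offset":[0,-0.1,0],"angular":[0,0,0]}]'
python3 h.py 0.578 0.004 0.09
python3 -m crank '[{"offset":[0,-0.15,0],"angular":[0,0,0]},{"offset":[0,-0.15,0],"angular":[0,0,0]},{"offset":[0,-0.15,0],"angular":[0,0,0]},{"offset":[0,-0.15,0],"angular":[0,0,0]}]'
```

```text
time_s: 4.82
eef_pos: [0.5481, 0.0121, 0.0946]
orientation: [2.277, 2.154, 0.016]
force: [2.6, 0.9, -1.5]
width: 0.0003
t 4.83 pos [0.5481 0.0121 0.0946] F [ 2.6  0.9 -1.5]
shift [-0.11  0.5   0.08] turn [ 0.12 -0.02 -0.11]
time_s: 5.32
eef_pos: [0.5099, 0.0146, 0.0947]
orientation: [2.276, 2.154, 0.018]
force: [4.5, 1.7, 1.2]
width: 0.0002
```

```bash
python3 -m crank '[{"offset":[0,-0.1,0.03],"angular":[0,0,0]},{"offset":[0,-0.08,0.02],"angular":[0,0,0]},{"offset":[0,-0.07,0.0],"angular":[0,0,0]}]'
python3 -m crank '[{"offset":[0,-0.06,0],"angular":[0,0,0]},{"offset":[0,-0.06,0],"angular":[0,0,0]}]'
python3 -m crank '[{"offset":[0,-0.06,0],"angular":[0,0,0]},{"offset":[0,-0.06,0],"angular":[0,0,0]}]'
```

```text
time_s: 5.7
eef_pos: [0.494, 0.0153, 0.0918]
orientation: [2.276, 2.153, 0.019]
force: [2.9, 2.1, 0.8]
width: 0.0003
time_s: 5.95
eef_pos: [0.4897, 0.0155, 0.092]
orientation: [2.271, 2.148, 0.029]
force: [55.2, -1.7, -26.8]
width: 0.0002
time_s: 6.2
eef_pos: [0.4901, 0.0155, 0.0922]
orientation: [2.261, 2.136, 0.053]
force: [48.5, 0.7, -24.2]
width: 0.0007
```

Hard stop felt on the left support (76–77 mm of travel). I'll back off and move to the right one, using much finer steps near its stop.

```bash
python3 -m crank '[{"offset":[0,0.15,0],"angular":[0,0,0]},{"offset":[0,0.2,-0.2],"angular":[0.2,0,0]},{"offset":[0,0,-0.6],"angular":[0,0,0]},{"offset":[0,0,-0.6],"angular":[0,0,0]},{"offset":[0,0,0],"angular":[0,0,0]}]'
python3 - <<'E'
from h import *
manip.capture("top");manip.capture("side")
for c in("top","side"):
  for t in("support_a_tab","support_b_tab"):print(c,t,[(np.round(p["position"],3).tolist(),round(p["conf"],2)) for p in manip.pinpoint(c,t)])
to([.565,-.156,.16],-3.5)
E
```

```text
time_s: 6.82
eef_pos: [0.5078, 0.0135, 0.1771]
orientation: [2.276, 2.149, 0.021]
force: [-1.0, 0.9, 0.1]
width: 0.0007
top support_a_tab [([0.475, 0.01, 0.109], 0.51)]
top support_b_tab [([0.536, -0.159, 0.108], 0.58), ([0.608, -0.086, -0.002], 0.41)]
side support_a_tab [([0.475, 0.008, 0.109], 0.65)]
side support_b_tab [([0.539, -0.156, 0.111], 0.92)]
t 7.12 pos [0.5067 0.0136 0.1737] F [ 0.1  0.1 -0.1]
shift [-2.77  1.13  0.24] turn [ 0.12 -0.02  0.04]
```

```bash
python3 -m crank '[{"offset":[-0.7,0.28,0],"angular":[0.12,0,0.04]},{"offset":[-0.7,0.28,0],"angular":[0,0,0]},{"offset":[-0.7,0.28,0],"angular":[0,0,0]},{"offset":[-0.7,0.3,0],"angular":[0,0,0]},{"offset":[0,0,0],"angular":[0,0,0]},{"offset":[0,0,0],"angular":[0,0,0]}]'
python3 -c "
from h import *
to([.565,-.157,.09],-3.5)"
```

```text
time_s: 7.88
eef_pos: [0.565, -0.1624, 0.1689]
orientation: [-2.282, -2.149, 0.002]
force: [0.2, -0.2, 0.3]
width: 0.0004
t 7.88 pos [ 0.565  -0.1624  0.1689] F [ 0.2 -0.2  0.3]
shift [0.08 0.   1.32] turn [-0.05 -0.04  0.01]
```

```bash
python3 -m crank '[{"offset":[0.08,0,0.6],"angular":[0,0,0]},{"offset":[0,0,0.4],"angular":[0,0,0]},{"offset":[0,0,0.25],"angular":[0,0,0]},{"offset":[0,0,0],"angular":[0,0,0]},{"offset":[0,-0.1,0],"angular":[0,0,0]},{"offset":[0,-0.1,0],"angular":[0,0,0]},{"offset":[0,-0.1,0],"angular":[0,0,0]},{"offset":[0,-0.1,0],"angular":[0,0,0]}]'
python3 -m crank '[{"offset":[0,-0.15,0.01],"angular":[0,0,0]},{"offset":[0,-0.15,0.01],"angular":[0,0,0]},{"offset":[0,-0.15,0.01],"angular":[0,0,0]},{"offset":[0,-0.15,0.01],"angular":[0,0,0]}]'
```

```text
time_s: 8.88
eef_pos: [0.5402, -0.1521, 0.0952]
orientation: [-2.281, -2.156, -0.003]
force: [3.2, -0.1, -1.6]
width: 0.0004
time_s: 9.38
eef_pos: [0.5024, -0.15, 0.0939]
orientation: [-2.282, -2.157, -0.006]
force: [2.7, 0.1, 2.4]
width: 0.0002
```

Expected stop is near x ≈ 0.452; approaching in smaller steps.

```bash
python3 -m crank '[{"offset":[0,-0.15,0.01],"angular":[0,0,0]},{"offset":[0,-0.15,0.01],"angular":[0,0,0]},{"offset":[0,-0.12,0.0],"angular":[0,0,0]},{"offset":[0,-0.1,0],"angular":[0,0,0]}]'
python3 -m crank '[{"offset":[0,-0.06,0],"angular":[0,0,0]},{"offset":[0,-0.04,0],"angular":[0,0,0]}]'
```

```text
time_s: 9.88
eef_pos: [0.4688, -0.148, 0.0924]
orientation: [-2.282, -2.157, -0.006]
force: [2.7, 1.1, 1.3]
width: 0.0004
time_s: 10.12
eef_pos: [0.4622, -0.1476, 0.0924]
orientation: [-2.282, -2.157, -0.006]
force: [2.5, 1.5, 0.8]
width: 0.0007
```

```bash
python3 -m crank '[{"offset":[0,-0.03,0],"angular":[0,0,0]}]'
python3 -m crank '[{"offset":[0,-0.03,0],"angular":[0,0,0]}]'
```

```text
time_s: 10.25
eef_pos: [0.4603, -0.1475, 0.0924]
orientation: [-2.282, -2.157, -0.006]
force: [2.6, 1.1, 2.1]
width: 0.0007
time_s: 10.38
eef_pos: [0.4585, -0.1474, 0.0923]
orientation: [-2.282, -2.157, -0.006]
force: [2.3, 1.6, 0.5]
width: 0.0006
```

```bash
python3 -m crank '[{"offset":[0,-0.03,0],"angular":[0,0,0]},{"offset":[0,-0.03,0],"angular":[0,0,0]}]'
python3 -m crank '[{"offset":[0,-0.03,0],"angular":[0,0,0]}]'
python3 -m crank '[{"offset":[0,-0.03,0],"angular":[0,0,0]}]'
```

```text
time_s: 10.62
eef_pos: [0.4547, -0.1471, 0.0923]
orientation: [-2.282, -2.157, -0.006]
force: [3.4, 2.5, 1.0]
width: 0.0005
time_s: 10.75
eef_pos: [0.4538, -0.1471, 0.0924]
orientation: [2.283, 2.157, 0.009]
force: [22.4, 0.6, -8.2]
width: 0.0003
time_s: 10.88
eef_pos: [0.4537, -0.1471, 0.0925]
orientation: [2.28, 2.155, 0.014]
force: [27.7, -0.9, -13.2]
width: 0.0007
```

Second stop felt: the force jumped from 3 to 28 N at x = 0.4537. Next I'll back off, rise and go behind the flap edge.

```bash
python3 -m crank '[{"offset":[0,0.2,0],"angular":[0,0,0]},{"offset":[0,0.1,-0.5],"angular":[0,0,0]},{"offset":[0,0,-0.8],"angular":[0,0,0]},{"offset":[0,0,-0.8],"angular":[0,0,0]},{"offset":[0,0,-0.8],"angular":[0,0,0]},{"offset":[0.25,0.7,0],"angular":[0,0,0]},{"offset":[0.25,0.7,0],"angular":[0,0,0]},{"offset":[0.25,0.7,0],"angular":[0,0,0]},{"offset":[0.25,0.7,0],"angular":[0,0,0]},{"offset":[0.1,0.7,0],"angular":[0,0,0]},{"offset":[0,0,0],"angular":[0,0,0]},{"offset":[0,0,0],"angular":[0,0,0]}]'
python3 - <<'E'
from h import *
d=manip.capture("side");cv2.imwrite("pics/s2.png",d["img"][160:340,240:460,::-1].repeat(3,0).repeat(3,1))
manip.capture("top")
for c in("side","top"):
  for t in("support_a_tab","support_b_tab","flap_edge"):print(c,t,[(np.round(p["position"],3).tolist(),round(p["conf"],2)) for p in manip.pinpoint(c,t)])
to([.692,-.088,.178],-4)
E
```

```text
time_s: 12.38
eef_pos: [0.6895, -0.0946, 0.2684]
orientation: [-2.284, -2.154, 0.004]
force: [0.1, -1.4, 0.1]
width: 0.0007
side support_a_tab [([0.477, 0.009, 0.105], 0.67)]
side support_b_tab [([0.44, -0.147, 0.111], 0.57)]
side flap_edge [([0.663, -0.088, 0.195], 0.69)]
top support_a_tab []
top support_b_tab [([0.436, -0.148, 0.11], 0.61)]
top flap_edge [([0.662, -0.085, 0.196], 0.78)]
t 12.78 pos [ 0.6894 -0.0946  0.2694] F [ 0.4 -0.1 -0.3]
shift [0.11 0.04 1.52] turn [-0.01  0.    0.1 ]
```

View pics/s2.png

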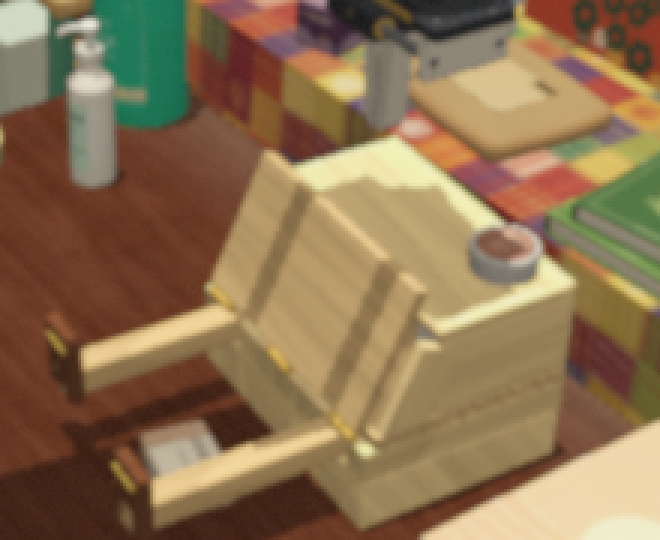

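Both supports are out (tabs at crop (65,355) and (130,485)), and the finger at (385,90) is above and behind the flap edge. I'll lower it, then push the edge forward.

```bash
python3 -m crank '[{"offset":[0.1,0.03,0.6],"angular":[0,0,0.1]},{"offset":[0,0,0.5],"angular":[0,0,0]},{"offset":[0,0,0.25],"angular":[0,0,0]},{"offset":[0,0,0.1],"angular":[0,0,0]},{"offset":[0,0,0.05],"angular":[0,0,0]}]'
python3 -c "
from h import *
to([.692,-.088,.178],-4)"
```

```text
time_s: 13.4
eef_pos: [0.6918, -0.089, 0.1801]
orientation: [2.296, 2.14, 0.002]
force: [0.3, 0.1, -0.2]
width: 0.0005
t 13.4 pos [ 0.6918 -0.089   0.1801] F [ 0.3  0.1 -0.2]
shift [0.02 0.   0.04] turn [ 0.03  0.01 -0.01]
```

```bash
python3 -m crank '[{"offset":[0,-0.14,0],"angular":[0,0,0]},{"offset":[0,-0.14,0],"angular":[0,0,0]},{"offset":[0,-0.12,-0.02],"angular":[0,0,0]},{"offset":[0,-0.12,-0.02],"angular":[0,0,0]}]'
python3 -m crank '[{"offset":[0,-0.14,-0.03],"angular":[0,0,0]},{"offset":[0,-0.14,-0.03],"angular":[0,0,0]},{"offset":[0,-0.14,-0.03],"angular":[0,0,0]},{"offset":[0,-0.14,-0.03],"angular":[0,0,0]}]'
```

```text
time_s: 13.9
eef_pos: [0.661, -0.0869, 0.1871]
orientation: [2.291, 2.135, 0.012]
force: [4.3, 0.8, 2.6]
width: 0.0002
time_s: 14.4
eef_pos: [0.6254, -0.0841, 0.1955]
orientation: [2.29, 2.134, 0.016]
force: [4.3, -0.5, -2.0]
width: 0.0002
```

```bash
python3 -m crank '[{"offset":[0,-0.14,0.04],"angular":[0,0,0]},{"offset":[0,-0.14,0.04],"angular":[0,0,0]},{"offset":[0,-0.14,0.05],"angular":[0,0,0]},{"offset":[0,-0.14,0.05],"angular":[0,0,0]},{"offset":[0,-0.12,0.06],"angular":[0,0,0]}]'
python3 -m crank '[{"offset":[0,-0.14,0.06],"angular":[0,0,0]},{"offset":[0,-0.14,0.07],"angular":[0,0,0]},{"offset":[0,-0.14,0.08],"angular":[0,0,0]}]'
```

```text
time_s: 15.02
eef_pos: [0.5825, -0.0813, 0.1811]
orientation: [2.288, 2.132, 0.018]
force: [1.8, 0.5, 4.6]
width: 0.0006
time_s: 15.4
eef_pos: [0.5557, -0.0792, 0.1666]
orientation: [2.288, 2.133, 0.017]
force: [3.6, 0.5, 0.6]
width: 0.0006
```

```bash
python3 -m crank '[{"offset":[0,-0.13,0.09],"angular":[0,0,0]},{"offset":[0,-0.13,0.1],"angular":[0,0,0]},{"offset":[0,-0.13,0.12],"angular":[0,0,0]},{"offset":[0,-0.12,0.12],"angular":[0,0,0]}]'
python3 -m crank '[{"offset":[0,-0.08,0.13],"angular":[0,0,0]},{"offset":[0,-0.07,0.13],"angular":[0,0,0]},{"offset":[0,-0.06,0.13],"angular":[0,0,0]}]'
python3 h.py 0.5065 -0.0755 0.089
```

```text
time_s: 15.9
eef_pos: [0.5232, -0.0771, 0.138]
orientation: [2.289, 2.133, 0.017]
force: [2.1, -0.3, 1.3]
width: 0.0004
time_s: 16.27
eef_pos: [0.5099, -0.0762, 0.1128]
orientation: [2.289, 2.133, 0.016]
force: [1.9, -0.3, 1.6]
width: 0.0005
t 16.27 pos [ 0.5099 -0.0762  0.1128] F [ 1.9 -0.3  1.6]
shift [ 0.01 -0.06  0.4 ] turn [ 0.16  0.01 -0.26]
```

```bash
python3 -m crank '[{"offset":[0,-0.02,0.1],"angular":[0,0,0]},{"offset":[0,-0.02,0.1],"angular":[0,0,0]},{"offset":[0,-0.01,0.08],"angular":[0,0,0]},{"offset":[0,0,0.05],"angular":[0,0,0]}]'
python3 -m crank '[{"offset":[0,0,0.03],"angular":[0,0,0]},{"offset":[0,0,0.03],"angular":[0,0,0]}]'
python3 -m crank '[{"offset":[0,0,0.03],"angular":[0,0,0]}]'
```

```text
time_s: 16.77
eef_pos: [0.5063, -0.0759, 0.0909]
orientation: [2.29, 2.135, 0.014]
force: [-1.8, -0.5, 2.5]
width: 0.0005
time_s: 17.02
eef_pos: [0.5063, -0.076, 0.0871]
orientation: [2.29, 2.135, 0.014]
force: [-7.3, 1.2, 22.1]
width: 0.0003
time_s: 17.15
eef_pos: [0.5064, -0.076, 0.0871]
orientation: [2.29, 2.135, 0.014]
force: [-17.6, 2.3, 34.3]
width: 0.0002
```

```bash
python3 -m crank '[{"offset":[0,0.02,0.01],"angular":[0,0,0]},{"offset":[0,0.01,0.02],"angular":[0,0,0]},{"offset":[0,0,0.02],"angular":[0,0,0]}]'
python3 -m crank '[{"offset":[0,0,-0.1],"angular":[0,0,0]},{"offset":[0,0,-0.4],"angular":[0,0,0]},{"offset":[0,0,-0.8],"angular":[0,0,0]},{"offset":[0,0,-0.8],"angular":[0,0,0]},{"offset":[0,0,-0.8],"angular":[0,0,0]},{"offset":[0.8,-0.4,0],"angular":[0,0,0]},{"offset":[0.8,-0.4,0],"angular":[0,0,0]},{"offset":[0.8,-0.4,0],"angular":[0,0,0]},{"offset":[0,0,0],"angular":[0,0,0]}]'
python3 - <<'E'
from h import *
d=manip.capture("side");cv2.imwrite("pics/s3.png",d["img"][160:340,220:440,::-1].repeat(3,0).repeat(3,1))
manip.capture("top")
for c in("side","top"):
  for t in("support_a_tab","support_b_tab","flap_edge","tin_mid","soap_mid","bottle_mid"):print(c,t,[(np.round(p["position"],3).tolist(),round(p["conf"],2)) for p in manip.pinpoint(c,t)])
E
```

```text
time_s: 17.52
eef_pos: [0.508, -0.0762, 0.0872]
orientation: [2.29, 2.135, 0.013]
force: [-11.6, 2.1, 17.4]
width: 0.0006
time_s: 18.65
eef_pos: [0.4427, 0.0766, 0.2668]
orientation: [2.291, 2.131, 0.018]
force: [-0.3, -0.4, -0.2]
width: 0.0004
side support_a_tab [([0.478, 0.006, 0.109], 0.55), ([0.441, -0.148, 0.112], 0.43)]
side support_b_tab [([0.441, -0.146, 0.113], 0.91)]
side flap_edge [([0.489, -0.07, 0.084], 0.63), ([0.493, -0.15, 0.0], 0.36), ([0.75, -0.171, 0.177], 0.22)]
side tin_mid [([0.751, -0.172, 0.179], 0.66), ([0.495, -0.149, 0.001], 0.35)]
side soap_mid [([0.528, -0.078, 0.013], 0.56)]
side bottle_mid [([0.683, 0.341, 0.074], 0.89)]
top support_a_tab []
top support_b_tab [([0.433, -0.148, 0.108], 0.8)]
top flap_edge [([0.487, -0.069, 0.081], 0.93), ([0.439, -0.144, 0.108], 0.53)]
top tin_mid [([0.751, -0.168, 0.176], 0.83)]
top soap_mid []
top bottle_mid []
```

View pics/s3.png

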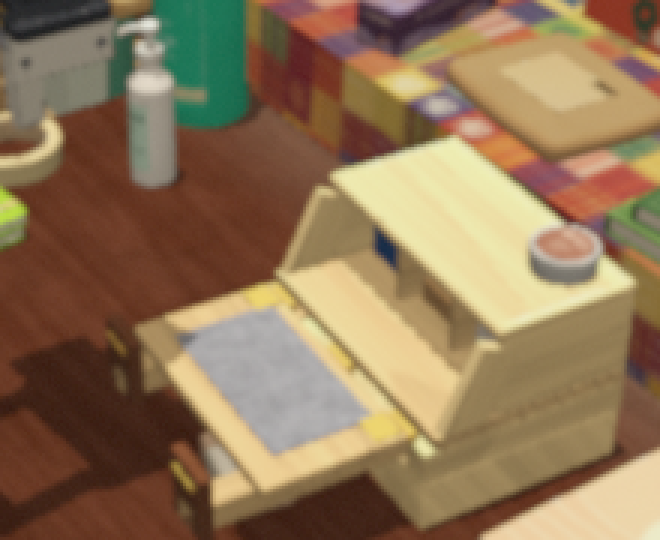

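The flap lies level on both runners, its corners at crop (140,325) and (265,490). The tabs are still out, the tin, soap and bottle haven't moved, and the arm is clear.

```bash
python3 -c "
from rig import manip
print(manip.job_done())"
```

```text
the job is handed in; nothing more can be done
None
```

The desk is open for writing and I've handed the job in at about 19 s of the 67 s allowed; no verdict was reported.

- **Supports:** I hooked both with the shut fingers and pulled each until I felt its stop. The left tab travelled about 77 mm to x ≈ 0.476. The right tab travelled about 98 mm to x ≈ 0.438. Pictures taken afterwards, with the flap down, still showed both there.
- **Flap:** I pushed it over from behind its free edge in small steps, at about 2–5 N. I then pressed it at the middle with up to about 34 N downward, released it and moved clear. The tool stopped firmly at z = 0.087 (the level flap's top face), and the networks put the edge at z = 0.081–0.084, which is level.
- **Things around the desk:** the tin, soap and bottle all measured within about 5 mm of where they started. I did not check the balm tin again, but the arm never went near it.

**One doubt:** at the left support's stop the wrist force reached about 55 N along the pull, or 61 N with the vertical part. That is right at the 60 N wrench limit, and the contact force itself was not measured. I used smaller steps on the right support, which stayed at about 28 N along the pull (31 N in all). The force on each support under the flap was also not measured separately.

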